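# Fish a washer out from under the packing shelf

### The job

A steel washer has rolled under the low shelf that stands on the black packing board. Take the flat hooked probe by its wooden handle, slide it in under the shelf with its steel resting lightly on the board (feel for the board: press with a few newtons, never more than eight), hook the washer and drag it out with the probe until it lies flat on the board wholly in front of the shelf, more than a finger's breadth clear of it, never touching it with the gripper. Then lay the probe back flat on the bench, off the board, and all along do not bang against the shelf or shift the little tin that stands under it or the bin and cartons on top of it.

Things in the scene. Friction and masses are not known exactly. Their poses are not given: they have to be found in the camera images.
- probe: flat L-shaped hook, 180 g, on the bench left of the board. Origin: on its flat underside below the handle's middle; x to the tip, y to the hook's side, z up. Wooden handle x -55 to 55 mm, 22 wide, 9 to 37 above the underside: grasp across it near x 0. Steel blade x -55 to 230, 16 wide, 4 thick, on rubber mounts (12 N/mm, 3 mm). Lip at its end x 218 to 230, y -8 to +40, 8 high, flush below
- washer: plain steel washer, 44 mm outside, 25 mm hole, 4 mm thick, 32 g; lies flat on the board under the shelf. Origin: centre of its underside
- board: fixed dark black board on the bench, 500 mm (local x) by 420 mm (local y). Its flat top is 20 mm above its origin and 4 to 14 mm above the bench: it varies and is measured only to 2 mm, so feel for it. Local -x points to the front, the side from which one reaches under the shelf (roughly the robot's left); local +y roughly away from the robot
- shelf: low shelf fixed on the board, axes as the board's. Origin: on the board's top, middle of the shelf. 200 mm deep (x), 360 wide (y). Open front at x -100 mm, back panel's inner face at x +94. Slatted deck 60 to 76 mm above the board. Posts 20 mm square centred at x +-90, y +-170 mm; sides open between the posts
- tin: round aluminium tin, 47 mm across, 36 mm high, 250 g, standing under the shelf about 135 mm to one side of the washer (either side along the shelf's y). Origin: centre of its underside
- bin: blue open-fronted stock bin with bolts on the shelf's deck, 100 x 100 x 75 mm high. Origin: centre of its underside
- carton_a: white carton on the deck, 90 x 70 x 60 mm high. Origin: centre of its underside
- carton_b: brown carton on the deck, 80 x 75 x 90 mm high. Origin: centre of its underside

How it is judged:
By the outcome, as a careful person would: the job done as asked, in the order asked, and still so for the second after the job is handed in, with the robot touching nothing.
It also fails if it takes over 61 s, if anything falls off the work surface, if the arm or the gripper's body presses on something with over 40 N, if the wrist force passes 120 N, or if a joint passes its speed limit or range.

### The arm

A 7-joint arm with a two-finger parallel gripper is mounted at the origin on the work surface. World frame = base frame: x ahead of the robot, y to its left, z up, the work surface at z = 0. Lengths are in m, angles in rad, forces in N, time in s.
With the tool pointing down it reaches from about 0.4 to 0.85 m from the base axis. Payload 4.4 kg.
Tool frame: the origin (TCP) lies at the very end of the fingers, on their centre line; the grasp point (between the pads) lies 19 mm behind it; z points along the fingers, y is the line along which they close (so a half turn about z gives the same grasp; the last joint's range is limited). The gripper opens to 94 mm and grips with 3 to 60 N. Pads are 16 mm wide; open, the fingers measure 119 mm over their backs; the gripper's body (75 mm by 177 mm) begins 78 mm behind the grasp point.
Start: joints at [-1.298, 0.628, 0.038, 1.517, -0.027, 0.996, -0.02], TCP at [0.216, 0.613, 0.205] pointing down, gripper open.
Joint ranges: [-3.06, 3.06], [-0.37, 2.12], [-1.25, 1.32], [0.18, 2.47], [-1.1, 4.24], [0.23, 1.98], [-2.94, 2.94]. Speed limits (rad/s): [2.57, 2.57, 3.14, 3.14, 3.14, 3.14, 3.14].

### API

Orientations are given as a rotation vector (axis times angle).
In Python, from station import reach, movel, move_j, grip, dwell, solve_ik, state, read_camera, camera_params, PlanningError, job_done, search_frame, regions_of gives the robot as it stands. Calls block until the motion is done:
- reach(position, orientation): joint-space move of the TCP to a pose.
- movel(position, orientation=None, vel=0.15): straight line of the TCP; orientation=None keeps the orientation; vel is the mean speed in m/s.
- move_j(angles): joint-space move.
- grip(opening, squeeze=None): finger opening in m; squeeze is the grip in N (None keeps the last); returns when the fingers have stopped.
- dwell(seconds).
- solve_ik(position, orientation): joint angles nearest the present ones, or None.
- state(): the state.
- read_camera(name): name is "scene" or "top" or "wrist"; returns (picture, depth): 384x512x3 uint8, red, green, blue; 384x512 float32, m along the optical axis (not along the pixel's ray), 0 where there is no reading.
- camera_params(name): a dict with "intrinsics" (3x3 intrinsics, pixels), "camera_from_world" (4x4, takes a point from world to camera coordinates); the wrist camera has in their place "T_tool_cam" (4x4, takes a point from camera to tool coordinates, whose origin is the TCP and whose axes are the flange's). Camera axes: x right, y down, z forward; pixel columns grow to the right and rows downward; lengths in m; the calibration is good to about 2 mm. A picture is of the moment at which its call begins: read the wrist's pose just before it. camera_params takes no time and is no camera call.
A pose or a line that the arm cannot do raises PlanningError and nothing moves.
- job_done(): hands the job in; it is judged then, once.
Trained networks look in the newest picture that a camera, given by its name, has taken for a name from the list of things; names that differ only in an ending like _2 or _b are one class to them, and where a whole thing is asked for, a point or a joint stands for the part that bears it (a point fixed in the world has none). Each returns a list of dicts, best first, with "confidence" (0 to 1); they miss things now and then, are a little off and sometimes report something else, mostly with a low value. They report only what shows in the picture. A call takes as long as a camera call.
- search_frame(camera, label): "centre" ([row, column] as shares, 0 to 1, of the picture: columns of its width, rows of its height, amid what is visible of it).
- regions_of(camera, label): "region" (384x512 bool, what is visible of it) and "centre" ([row, column] as shares, 0 to 1, of the picture: columns of its width, rows of its height, amid what is visible of it).
The state is a dict: "t": time; "joint_pos": joint angles; "dq": joint speeds; "tau": joint torques, N m; "tool_pos": TCP position; "eef_rot": TCP orientation; "ft_force": force on the tool from outside, world axes, zero at the start; "wrist_torque": the same for the moment, N m; "opening": finger opening in m; "grasp_force": force on a finger pad.
Only numpy, scipy, OpenCV 4.12 (cv2) and the standard library are available. Lean on these libraries where they do the work, as an engineer would, in place of code of your own. Each camera call takes 0.05 s, during which the arm holds its last target. There are 200 camera calls.

## Working session

There is one attempt and no reset: what is moved stays moved. The work goes in short steps, each a Python script; the robot and the scene stay as the last script left them, time stands still between calls to the robot, and variables do not carry over. Pictures are saved under pics/ and viewed, at most 10 in all, crops included, and the job is handed in when it is done.

```bash
ls; mkdir -p pics; python3 - <<'E'
from station import *
import cv2, numpy as np
s=state(); print(s['t'],s['tool_pos'],s['eef_rot'],s['ft_force'],s['opening'])
ims=[]
for c in ['scene','top']:
    p,d=read_camera(c); ims.append(p)
    np.savez(f'{c}.npz',p=p,d=d)
    cv2.imwrite(f'pics/{c}0.png',p[:,:,::-1])
    P=camera_params(c); print(c,P['intrinsics'],P['camera_from_world'])
    K=P['intrinsics'];T=np.linalg.inv(P['camera_from_world'])
    for n in ['probe','washer','board','shelf','tin','bin','carton_a','carton_b']:
        for r in regions_of(c,n)[:2]:
            m=r['region']&(d>0); v,u=np.nonzero(m); z=d[m]
            if len(z)==0: print(c,n,'none',r['confidence']);continue
            X=np.c_[(u-K[0][2])/K[0][0]*z,(v-K[1][2])/K[1][1]*z,z,np.ones(len(z))]@np.array(T).T
            print(c,n,round(r['confidence'],2),np.round(np.array(r['centre'])*[384,512]),m.sum(),np.round(np.median(X[:,:3],0),3),np.round(np.percentile(X[:,:3],2,axis=0),3),np.round(np.percentile(X[:,:3],98,axis=0),3))
print(camera_params('wrist'))
cv2.imwrite('pics/both0.png',np.vstack(ims)[:,:,::-1])
E
```

```text
pics
0.0 [0.21577778 0.61243427 0.20458419] [-5.29578977e-01 -3.09636050e+00  2.90594741e-03] [-0.58660717 -0.31377223 -0.61784824] 0.0938317392837607
scene [[464.55570893   0.         259.11771677]
 [  0.         464.55570893 198.09948419]
 [  0.           0.           1.        ]] [[-0.8121533   0.58342407  0.00483459  0.45959948]
 [ 0.30876922  0.43682234 -0.84489515 -0.13609527]
 [-0.49504402 -0.68469161 -0.5349101   1.65907256]
 [ 0.          0.          0.          1.        ]]
scene probe 0.85 [302. 364.] 941 [0.591 0.443 0.006] [ 0.461  0.373 -0.001] [0.694 0.532 0.038]
scene board 0.76 [219. 257.] 11693 [0.614 0.068 0.01 ] [ 0.385 -0.212  0.003] [0.788 0.226 0.013]
scene shelf 0.86 [173. 222.] 3270 [ 0.611 -0.11   0.083] [ 0.397 -0.263  0.014] [ 0.749 -0.053  0.088]
scene bin 0.86 [139. 254.] 1178 [ 0.43  -0.204  0.118] [ 0.387 -0.246  0.088] [ 0.491 -0.142  0.161]
scene carton_a 0.68 [153. 186.] 1152 [ 0.695 -0.19   0.145] [ 0.649 -0.264  0.085] [ 0.724 -0.179  0.178]
scene carton_a 0.61 [148. 227.] 823 [ 0.568 -0.176  0.131] [ 0.521 -0.246  0.089] [ 0.589 -0.157  0.148]
sc
[... 1371 characters left out ...]
1 [ 0.674 -0.218  0.175] [ 0.642 -0.266  0.091] [ 0.72  -0.184  0.178]
top carton_b 0.64 [212. 398.] 2121 [ 0.55  -0.201  0.146] [ 0.519 -0.25   0.087] [ 0.587 -0.163  0.149]
{'intrinsics': array([[288.49505468,   0.        , 258.00732738],
       [  0.        , 288.49505468, 193.16009043],
       [  0.        ,   0.        ,   1.        ]]), 'T_tool_cam': array([[ 4.32445470e-04, -9.66643599e-01, -2.56124901e-01,
         7.30866918e-02],
       [ 9.99999385e-01,  6.79494585e-04, -8.76072129e-04,
         6.62789772e-04],
       [ 1.02088500e-03, -2.56124364e-01,  9.66643299e-01,
        -1.79251492e-01],
       [ 0.00000000e+00,  0.00000000e+00,  0.00000000e+00,
         1.00000000e+00]])}
```

View pics/scene0.png

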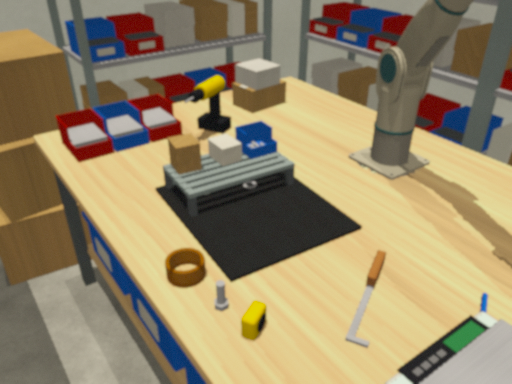

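View pics/top0.png

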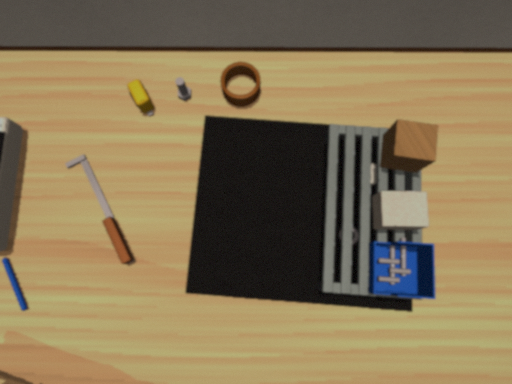

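Scene view: the shelf is at about (230,180) and a small washer ring shows under its front at row 184, col 250. The probe runs from the handle (375,268) to the hook (358,342). Top view: the ring shows through the slats at row 236, col 348, the tin at row 175, col 373, and the probe handle at row 241, col 118 with its lip toward the left (+y). Next I'll take exact measurements.

```bash
cat > h.py <<'E'
from station import *
import cv2, numpy as np
from scipy.spatial.transform import Rotation as R
def cloud(c,d):
    P=camera_params(c);K=P['intrinsics'];T=np.linalg.inv(P['camera_from_world'])
    v,u=np.mgrid[:384,:512]
    X=np.stack([(u-K[0,2])/K[0,0]*d,(v-K[1,2])/K[1,1]*d,d],-1)
    return X@T[:3,:3].T+T[:3,3]
def ray(c,u,v,z):
    P=camera_params(c);K=P['intrinsics'];T=np.linalg.inv(P['camera_from_world'])
    r=T[:3,:3]@np.array([(u-K[0,2])/K[0,0],(v-K[1,2])/K[1,1],1.]);o=T[:3,3]
    return o+r*(z-o[2])/r[2]
E
python3 - <<'E'
from h import *
for c in ['top','scene']:
    f=np.load(c+'.npz');W=cloud(c,f['d']);p=f['p'].astype(int);ok=f['d']>0
    # probe handle and blade
    reg=ok&(W[...,0]>.42)&(W[...,0]<.74)&(W[...,1]>.33)&(W[...,1]<.56)
    hm=reg&(W[...,2]>.022); q=W[hm]
    a=np.median(q,0); u_,s_,vt=np.linalg.svd(q[:,:2]-q[:,:2].mean(0)); 
    print(c,'handle n',hm.sum(),'mean',q.mean(0),'z',np.percentile(q[:,2],[10,50,90]),'ax',np.degrees(np.arctan2(vt[0,1],vt[0,0])), 'ext',np.percentile((q[:,:2]-q[:,:2].mean(0))@vt[0],[1,99]))
    g=reg&(p.max(2)-p.min(2)<35)&(p.sum(2)>200)&(W[...,2]<.02)  # grey steel
    q=W[g]; d=vt[0]*np.sign(vt[0,0]); m=W[hm].mean(0)[:2]
    al=(q[:,:2]-m)@d; la=(q[:,:2]-m)@[-d[1],d[0]]
    k=(al>50e-3)&(al<.26)&(abs(la)<.06)
    print(' steel',k.sum(),'al',np.percentile(al[k],[2,98]),'la',np.percentile(la[k],[2,50,98]))
    b=k&(al<.2); A=np.polyfit(al[b],la[b],1); print(' blade line lateral slope deg',np.degrees(np.arctan(A[0])),A[1])
    # board
    dark=ok&(p.sum(2)<110)&(W[...,1]>-.05)&(W[...,1]<.24)&(W[...,0]>.33)&(W[...,0]<.85)&(W[...,2]<.02)&(W[...,2]>-.005)
    q=W[dark]; C=np.linalg.lstsq(np.c_[q[:,:2]-[.56,.1],np.ones(len(q))],q[:,2],rcond=None)[0];print(' board plane',C)
    cn=cv2.findContours(dark.astype(np.uint8),0,1)[0];cn=max(cn,key=cv2.contourArea)[:,0]
    rc=cv2.minAreaRect(W[cn[:,1],cn[:,0]][:,:2].astype(np.float32)*1000);print(' board rect',cv2.boxPoints(rc).tolist())
    # shelf deck
    dk=ok&(abs(W[...,2]-.087)<.006)&(W[...,1]>-.3)&(W[...,1]<-.02)&(W[...,0]>.36)&(W[...,0]<.8)
    pts=W[dk];print(' deck z',np.median(pts[:,2]),'rect',cv2.boxPoints(cv2.minAreaRect(pts[:,:2].astype(np.float32)*1000)).tolist())
s=np.load('scene.npz')['p'][165:210,205:300];t=np.load('top.npz')['p'][150:300,320:420]
s=cv2.resize(s,None,fx=8,fy=8,interpolation=2);t=cv2.resize(t,None,fx=4,fy=4,interpolation=2)
cv2.imwrite('pics/c_s.png',s[:,:,::-1]);cv2.imwrite('pics/c_t.png',t[:,:,::-1])
E
```

```text
top handle n 568 mean [0.4966115  0.38621974 0.03457672] z [0.03012558 0.03548848 0.03749627] ax -151.13408324360944 ext [-0.05466006  0.05253702]
 steel 502 al [0.06887994 0.22995896] la [-0.00458856  0.00353768  0.03663049]
 blade line lateral slope deg 0.23728691856417175 0.001672574543706784
 board plane [0.00141102 0.00036342 0.01040794]
 board rect [[366.0435485839844, -47.8172607421875], [778.5151977539062, -76.1185302734375], [797.7659912109375, 204.44888305664062], [385.29437255859375, 232.75015258789062]]
 deck z 0.08646554913032733 rect [[378.989013671875, -254.73794555664062], [738.9066162109375, -279.4651184082031], [752.6405029296875, -79.56033325195312], [392.722900390625, -54.833160400390625]]
scene handle n 324 mean [0.50435709 0.39786525 0.03426832] z [0.02888906 0.03527917 0.03742394] ax 28.52427929264856 ext [-0.06264334  0.04712942]
 steel 451 al [0.05732458 0.22080648] la [-0.00778575  0.00084968  0.0350264 ]
 blade line lateral slope deg 0.38162109011065054 -0.0018193364763036592
 board plane [-5.97467029e-05 -4.05808907e-04  1.00213181e-02]
 board rect [[702.9509887695312, 212.05787658691406], [751.2698364257812, 207.9667510986328], [751.8898315429688, 215.2893524169922], [703.5709838867188, 219.38047790527344]]
 deck z 0.08557324968686664 rect [[376.34173583984375, -249.99310302734375], [738.6896362304688, -276.19207763671875], [753.5147094726562, -71.152587890625], [391.16680908203125, -44.95361328125]]
```

View pics/c_s.png

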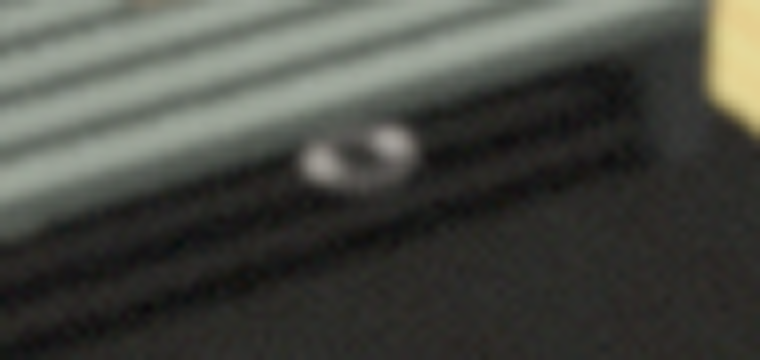

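View pics/c_t.png

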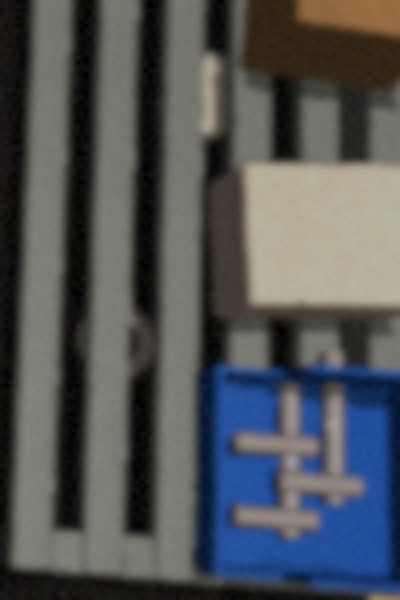

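The crops show the whole ring in the scene view, centred near (u 249.5, v 184.3). In the top view its edges show through two slots, centred near (348.5, 234.2). The probe yaw is about 29°.

```bash
python3 - <<'E'
from h import *
print('washer', ray('scene',249.5,184.3,.0142), ray('top',348.4,234.1,.0142))
f=np.array([.0687,.9977]); o=np.array([.5726,-.0672]) # mid of front edge, deck
ax=np.array([.9977,-.0687])
for w in (ray('scene',249.5,184.3,.0142),ray('top',348.4,234.1,.0142),ray('top',372.2,174,.047)): print('shelf coords y, depth', (w[:2]-o)@ax, -(w[:2]-o)@f)
# candidate poses: probe x dir yaw psi, tool pointing down
def rot(yaw,flip): return (R.from_euler('z',yaw)*R.from_euler('x',np.pi)*R.from_euler('z',np.pi*flip)).as_rotvec()
psi0=np.radians(28.8); psi1=np.arctan2(-f[1],-f[0])
print(np.degrees(psi1))
for fl in (0,1):
  for nm,p,y in (('pick',[.498,.387,.01],psi0),('pick+',[.498,.387,.12],psi0),('pre',[.46,.24,.06],psi1),('in',[.45,.03,.02],psi1),('out',[.49,.24,.02],psi1)):
    q=solve_ik(p,rot(y,fl)); print(fl,nm,None if q is None else np.round(q,2))
E
```

```text
washer [ 0.51393172 -0.12507736  0.0142    ] [ 0.51478425 -0.12840021  0.0142    ]
shelf coords y, depth -0.05455717038887252 0.06177475259081287
shelf coords y, depth -0.05347832348111765 0.06503138800145025
shelf coords y, depth 0.08164669881027539 0.10691978920750801
-93.93907640313667
0 pick [-0.99  0.91  0.49  1.72 -0.63  0.67 -1.22]
0 pick+ [-1.05  0.77  0.59  1.67 -0.54  0.87 -1.3 ]
0 pre [-0.27  0.69 -0.4   2.    0.5   0.55  2.05]
0 in [ 0.1   0.71 -0.34  2.2   0.7   0.34  2.24]
0 out [-0.26  0.78 -0.38  1.94  0.56  0.52  2.04]
1 pick [-0.6   0.85 -0.17  1.71  0.23  0.6   1.17]
1 pick+ [-0.59  0.7  -0.19  1.65  0.17  0.8   1.22]
1 pre [-0.7   0.68  0.25  2.01 -0.34  0.49 -0.27]
1 in [-0.23  0.7   0.15  2.21 -0.37  0.26  0.18]
1 out [-0.65  0.77  0.21  1.95 -0.35  0.45 -0.25]
```

```bash
cat >> h.py <<'E'
o=np.array([.5726,-.0672]); f=np.array([.0687,.9977]); e=np.array([.9977,-.0687])
psi1=np.arctan2(-f[1],-f[0])
def rot(yaw): return (R.from_euler('z',yaw)*R.from_euler('x',np.pi)*R.from_euler('z',np.pi)).as_rotvec()
def P(s,l,z): return np.r_[o+s*f+l*e,z]   # s in front of shelf front, l along shelf y
def force(n=5):
    a=[]
    for _ in range(n): dwell(.02); a.append(state()['ft_force'])
    return np.mean(a,0)
E
python3 - <<'E'
from h import *
r=rot(np.radians(29)); c=[.4976,.390]
grip(.06)
reach([*c,.09],r); movel([*c,.006],r,vel=.12)
print(state()['t'],force())
grip(.015,squeeze=35); s=state(); print(s['t'],s['opening'],s['grasp_force'],s['tool_pos'],force())
movel([*c,.11],r,vel=.15); dwell(.2)
s=state(); print(s['t'],s['opening'],s['grasp_force'],s['tool_pos'],force(), s['wrist_torque'])
p,d=read_camera('scene');np.savez('lift.npz',p=p,d=d)
cv2.imwrite('pics/lift.png',p[150:,200:,::-1])
W=cloud('scene',d);P3=p.astype(int)
rr=R.from_rotvec(r)
q=(W-s['tool_pos'])[...,:2]@np.array([[np.cos(.506),-np.sin(.506)],[np.sin(.506),np.cos(.506)]])
m=(d>0)&(W[...,2]>.06)&(q[...,0]>.06)&(q[...,0]<.24)&(abs(q[...,1])<.05)
al=q[m];z=W[m][:,2]
print(m.sum(),'al',al[:,0].min(),al[:,0].max())
k=abs(al[:,1])<.012
print('z slope',np.polyfit(al[k,0],z[k],1),'lat',np.polyfit(al[(al[:,0]<.2),0],al[al[:,0]<.2,1],1))
E
```

```text
3.8583 [ 0.07376114  0.23027983 -0.01855384]
4.6167 0.02192143353895874 35.000125765800476 [0.49755312 0.39010265 0.00600054] [ 0.06091249 -0.04561117  0.4148778 ]
5.7417 0.021821964337564323 34.99919593334198 [0.49697072 0.38951938 0.10883613] [ 0.2582532   0.26913711 -1.97377532] [0.02051333 0.11413833 0.03761312]
576 al 0.06033936467006332 0.23254175490782666
z slope [0.00437658 0.10532799] lat [0.00391905 0.00175149]
```

View pics/lift.png

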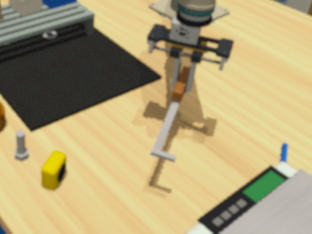

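The probe is held level, and its tip reads about 0.23 m ahead of the grasp. Now I'll swing it to the front of the shelf and feel for the board.

```bash
python3 - <<'E'
from h import *
import json
L=-.054-.076; r=rot(psi1)
mid=rot(np.radians(-30))
reach([.50,.36,.11],mid)
reach(P(.265,L,.09),r)
movel(P(.265,L,.03),r,vel=.12)
dwell(.3); f0=force(8); print('air',f0,state()['t'],state()['tool_pos'],P(.265,L,.03))
z=.03
while z>.006:
    z-=.001 if z<.0215 else .003
    movel(P(.265,L,z),r,vel=.05); dwell(.05); df=force(4)-f0
    if df[2]>1.2: break
print('z',z,df,state()['tool_pos'],state()['t'],state()['wrist_torque'])
json.dump(dict(f0=f0.tolist(),z=z),open('c.json','w'))
E
```

```text
air [-0.1289399  -0.0424617  -1.70922264] 8.4 [0.46128713 0.20624318 0.03030558] [0.4611045 0.2061215 0.03     ]
z 0.016999999999999998 [-0.31535352 -0.35158578  4.05078203] [0.46122104 0.2061765  0.01720717] 10.9667 [-0.02468971  0.18246638 -0.00735774]
```

```bash
cat >> h.py <<'E'
import json
def slide(s0,l0,s1,l1,z,f0,step=.015,vel=.08,tgt=3.,hmax=5.,stop=None):
    r=rot(psi1); n=max(1,int(np.ceil(np.hypot(s1-s0,l1-l0)/step)))
    out=[]
    for k in range(1,n+1):
        t=k/n; s=s0+t*(s1-s0); l=l0+t*(l1-l0)
        movel(P(s,l,z),r,vel=vel); df=force(3)-f0
        out.append(np.round([s,l,z*1000,*df],3).tolist())
        z+=np.clip((df[2]-tgt)*.0001,-.0005,.0006)
        if np.hypot(df[0],df[1])>hmax or df[2]>7: print('STOP',out[-1]); break
    for x in out: print(x)
    json.dump(dict(f0=list(f0),z=z,s=s,l=l),open('c.json','w'))
    print('t',state()['t'])
    return z,s,l
E
python3 - <<'E'
from h import *
c=json.load(open('c.json')); f0=np.array(c['f0']); L=-.13
z,s,l=slide(.265,L,.245,L,c['z'],f0,step=.01)
p,d=read_camera('scene');cv2.imwrite('pics/pre.png',cv2.resize(p[140:300,180:400],None,fx=3,fy=3,interpolation=2)[:,:,::-1])
E
```

```text
[0.258, -0.13, 17.0, 0.654, 0.326, 4.58]
[0.252, -0.13, 17.158, 0.894, -0.974, 4.916]
[0.245, -0.13, 17.35, 0.457, -2.268, 3.734]
t 11.8667
```

View pics/pre.png

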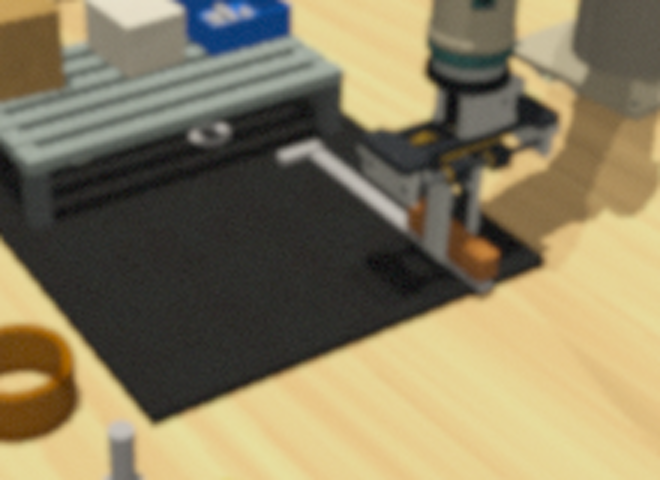

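The lip sits just in front of the shelf at crop (280–315, 145–157), between the right post and the washer at (210,133). The line in looks clear, so I'll slide in.

```bash
python3 - <<'E'
from h import *
c=json.load(open('c.json')); f0=np.array(c['f0']); L=-.13
z,s,l=slide(c['s'],L,.119,L,c['z'],f0,step=.015)
p,d=read_camera('scene');cv2.imwrite('pics/in.png',cv2.resize(p[140:260,180:350],None,fx=4,fy=4,interpolation=2)[:,:,::-1])
E
```

```text
[0.231, -0.13, 17.423, -0.709, -2.038, 3.561]
[0.217, -0.13, 17.479, -0.568, -1.745, 2.09]
[0.203, -0.13, 17.388, -0.112, -1.771, 2.34]
[0.189, -0.13, 17.322, 0.216, -1.757, 2.671]
[0.175, -0.13, 17.289, -0.062, -1.889, 3.186]
[0.161, -0.13, 17.308, -0.516, -1.707, 3.348]
[0.147, -0.13, 17.343, 0.194, -1.866, 2.907]
[0.133, -0.13, 17.333, -0.203, -2.561, 2.608]
[0.119, -0.13, 17.294, 0.392, -1.855, 3.035]
t 15.2917
```

View pics/in.png

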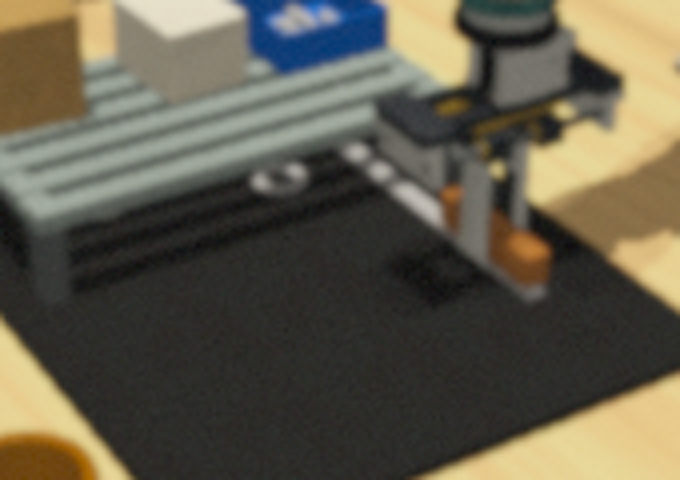

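The blade is in and the washer hasn't moved (crop (280,180), i.e. full-frame (250,185)). Next: shift sideways behind it, then drag.

```bash
python3 - <<'E'
from h import *
c=json.load(open('c.json')); f0=np.array(c['f0'])
z,s,l=slide(c['s'],c['l'],.119,-.0845,c['z'],f0,step=.012)
if abs(l+.0845)<1e-6:
    z,s,l=slide(s,l,.175,l,z,f0,step=.014)
p,d=read_camera('scene');q,_=read_camera('top')
a=cv2.resize(p[140:260,200:330],None,fx=4,fy=4,interpolation=2);b=cv2.resize(q[150:300,240:390][:,:],(400,400),interpolation=2)
cv2.imwrite('pics/drag.png',np.hstack([cv2.resize(a,(400,400)),b])[:,:,::-1])
E
```

```text
[0.119, -0.119, 17.298, -0.582, 0.284, 3.716]
[0.119, -0.107, 17.369, 0.702, 0.305, 2.302]
[0.119, -0.096, 17.299, 0.302, 0.177, 2.675]
[0.119, -0.084, 17.267, -0.023, 0.436, 3.173]
t 16.7083
[0.133, -0.084, 17.284, -0.001, 2.471, 3.135]
[0.147, -0.084, 17.298, 0.076, 2.524, 3.229]
[0.161, -0.084, 17.32, -0.377, 2.537, 3.57]
[0.175, -0.084, 17.377, 0.232, 2.048, 3.414]
t 18.2083
```

View pics/drag.png

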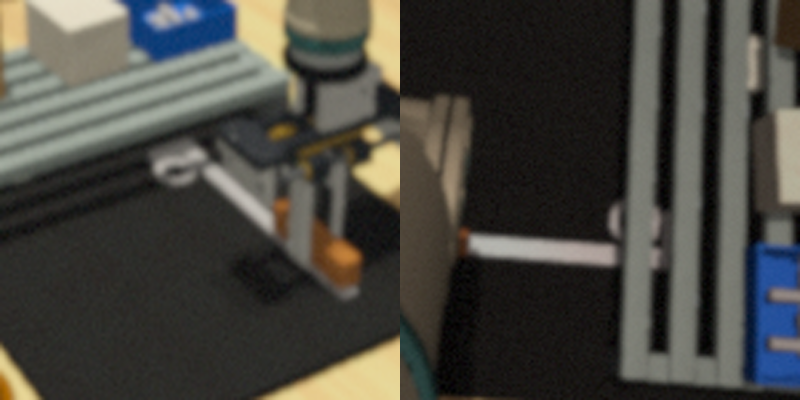

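The washer sits in the crook of the hook (left crop (180,165)) and is coming out under the front slat (right crop (620,215)). I'll keep dragging to the planned spot.

```bash
python3 - <<'E'
from h import *
c=json.load(open('c.json')); f0=np.array(c['f0'])
z,s,l=slide(c['s'],c['l'],.270,c['l'],c['z'],f0,step=.016)
p,d=read_camera('scene');q,_=read_camera('top')
a=cv2.resize(p[140:260,200:330],(400,400),interpolation=2);b=cv2.resize(q[150:300,240:390],(400,400),interpolation=2)
cv2.imwrite('pics/out.png',np.hstack([a,b])[:,:,::-1])
E
```

```text
[0.191, -0.084, 17.419, 0.331, 1.858, 2.075]
[0.207, -0.084, 17.326, 0.795, 2.192, 2.878]
[0.222, -0.084, 17.314, 0.034, 2.148, 3.109]
[0.238, -0.084, 17.325, 0.046, 1.914, 2.891]
[0.254, -0.084, 17.314, -0.223, 2.132, 3.024]
[0.27, -0.084, 17.317, -0.282, 2.057, 2.857]
t 20.7083
```

View pics/out.png

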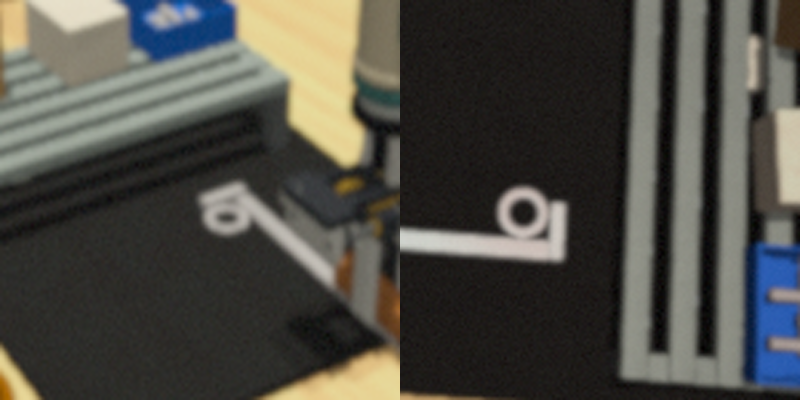

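The washer lies flat and clear in front (right crop centre (523,213), shelf front edge at col 622). I'll ease the hook off it, lift, and lay the probe back where it was on the bench.

```bash
python3 - <<'E'
from h import *
c=json.load(open('c.json')); f0=np.array(c['f0'])
s,l,z=c['s']-.006,c['l']-.007,c['z']
r=rot(psi1)
movel(P(s,l,z),r,vel=.04); print(force()-f0)
movel(P(s,l,z+.01),r,vel=.05); movel(P(s,l,.09),r,vel=.15)
reach([.50,.36,.11],rot(np.radians(-30)))
r=rot(np.radians(29)); C=[.4976,.390]
reach([*C,.10],r); movel([*C,.018],r,vel=.12); dwell(.3); g0=force(8)
z=.018
while z>.004:
    z-=.001 if z<.0121 else .002
    movel([*C,z],r,vel=.04); dwell(.05); df=force(4)-g0
    if df[2]>1.0: break
print('z',z,df,state()['t'])
grip(.045); dwell(.2)
movel([*C,.14],r,vel=.15)
s_=state();print(s_['t'],s_['opening'],force())
reach([.40,.48,.25],r)
p,d=read_camera('scene');q,d2=read_camera('top')
b=cv2.resize(q[100:320,50:440],(780,440),interpolation=2)
cv2.imwrite('pics/end.png',b[:,:,::-1])
hs=regions_of('top','washer')
for h in hs[:2]: print('washer',h['confidence'],np.array(h['centre'])*[384,512])
w=ray('top',240+123*.375,150+213*.375,.0142)[:2]-o; print('washer s,l',w@f,w@e)
f1=np.load('top.npz')['p'].astype(int)
for n in ('bin','carton_a','tin'):
    print(n,[np.round(np.array(h['centre'])*[384,512],1).tolist() for h in regions_of('top',n)[:2]])
W=cloud('top',d2)
m=(d2>0)&(W[...,0]>.42)&(W[...,0]<.74)&(W[...,1]>.33)&(W[...,1]<.56)&(W[...,2]<.06)&(W[...,2]>.022)
print('handle',m.sum(),W[m].mean(0) if m.any() else None)
E
```

```text
[-0.63060112 -1.82094088  4.73236468]
z 0.004999999999999997 [-1.77783814 -0.57476152  7.12196479] 28.55
30.3667 0.044952941218945816 [-0.30224665 -0.21723073  0.33466503]
washer 0.66 [232.704 289.28 ]
washer s,l 0.07576789292517395 -0.054603323349363735
bin [[268.2, 400.4]]
carton_a [[210.4, 401.6], [143.3, 408.8]]
tin [[172.0, 371.1]]
handle 563 [0.49735461 0.3859513  0.03461745]
```

View pics/end.png

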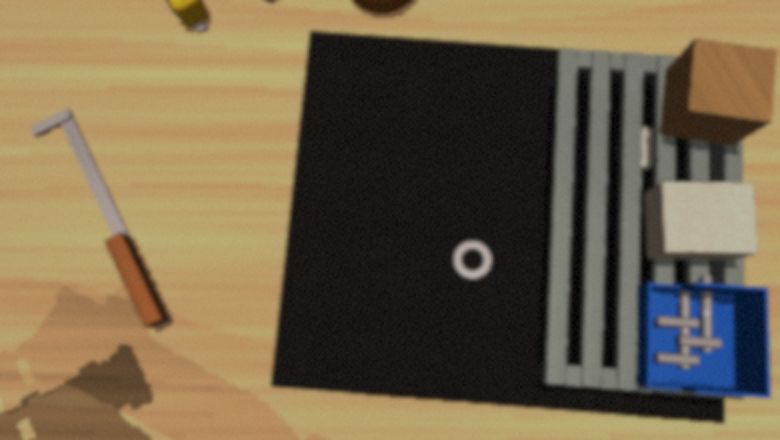

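The washer lies flat at (473,260), about 50 mm clear of the shelf. The probe is flat on the bench at left, and the tin, bin and cartons look unmoved.

```bash
python3 -c "
from station import *
print(state()['t'],job_done())"
```

```text
the job is handed in; nothing more can be done
31.475 None
```

The job is handed in at 31.5 s: the washer lies flat on the board about 50 mm in front of the shelf, the probe is back flat on the bench, measured board pressing stayed under 5 N, and the tin, bin and cartons look unmoved in the last picture.

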